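# Turn a framed circuit board over against the step

## Robot

A 6-joint arm with a two-finger parallel gripper is mounted at the origin on a cart in front of the work surface, level with it; the furniture and walls round the work are solid. World frame = base frame: x ahead of the robot, y to its left, z up, the work surface at z = 0. Lengths are in m, angles in rad, forces in N, time in s.
With the tool pointing down it reaches from about 0.35 to 0.775 m from the base axis. Payload 5.5 kg.
Tool frame: the origin (TCP) lies at the very end of the fingers, on their centre line; the grasp point (between the pads) lies 19 mm behind it; x points along the fingers, y is the direction in which the jaws open and shut, and the axes are right-handed (so a half turn about x gives the same grasp; the last joint's range is limited). The gripper opens to 85 mm and grips with 20 to 120 N. Pads are 22 mm wide; open, the fingers measure 114 mm over their backs; the gripper's body (76 mm by 85 mm) begins 54 mm behind the grasp point. The pads swing forward as they close: fully open they stand 13 mm farther back than shut.
Start: joints at [-1.425, 0.313, 0.046, 1.304, 0, 1.431], TCP at [0.162, -0.552, 0.231] pointing down, gripper open.
Joint ranges: [-2.76, 2.76], [-0.86, 1.69], [-1.03, 1.26], [-2.2, 2.34], [-1.47, 1.5], [-3.14, 3.14]. Speed limits (rad/s): [2.57, 2.57, 3.14, 3.14, 3.14, 3.14].

## Interface

Orientations are given as a unit quaternion [w, x, y, z].
In Python, from workcell import env gives the robot as it stands.
- The arm moves only by the tool drive_tool, never from a script. Its argument "plan" is a list that holds one entry, the list of rows, each a list of 7 numbers: the shift along the tool's x, y, z in cm, then the turn, a rotation vector about the tool's x, y, z in degrees, then the opening, from 0 (shut) to 1 (fully open). In form: [[[tx, ty, tz, wx, wy, wz, fingers], ...]]. A call has exactly 5 rows; each row shifts and turns the commanded pose from where the row before left it, along the tool's axes as they then stand; what a row does not reach is not made up. A row lasts 1/12 s, in which the tool goes at most 41.7 mm and 7.16 degrees, less where a joint would pass 70% of its speed; a pose out of reach is approached as far as the arm can. A call with a gripper value outside its range is refused whole. The fingers move at their own pace and stop on an object; "squeeze" is the grip in N (left out, the last holds). Time passes only in rows, so rows that do not move let the fingers close, or fill a call up. It gives the time, the measured TCP pose, the force and the opening at its end, in the units of the state.
- env.get_state(): the state, without advancing time (a new reading comes with each control period).
- env.read_camera(name): name is "scene" or "top" or "wrist"; returns the picture (420x560x3 uint8, red, green, blue); there is no depth.
- env.camera_model(name): a dict with "camera_matrix" (3x3 intrinsics, pixels), "camera_from_world" (4x4, takes a point from world to camera coordinates); the wrist camera has in their place "T_tool_cam" (4x4, takes a point from camera to tool coordinates, whose origin is the TCP and whose axes are the tool frame's). Camera axes: x right, y down, z forward; pixel columns grow to the right and rows downward; lengths in m; the calibration is good to about 2 mm. The wrist camera is an equidistant fisheye: a pixel r from the principal point sees the ray r / f radians off the axis. A picture is of the moment at which its call begins: read the wrist's pose just before it. camera_model takes no time and is no camera call.
- env.hand_in(): hands the job in, once; it reports no verdict.
The state is a dict: "clock": time; "joint_pos": joint angles; "qvel": joint speeds; "tau": joint torques, N m; "tcp_pos": TCP position; "orientation": TCP orientation; "wrist_force": force on the tool from outside, world axes, zero at the start; "ft_torque": the same for the moment, N m; "finger_gap": finger opening in m.
Only numpy, scipy, OpenCV 4.12 (cv2) and the standard library are available. Lean on these libraries where they do the work, as an engineer would, in place of code of your own. Each camera call takes 0.05 s, during which the arm holds its last target.

## Task

Turn the framed circuit board over for inspection without gripping it: with the fingertips, gently push it across the lower deck against the foot of the step, tip it up there by its near edge until it stands, and push it on over so that it falls upside down onto the upper deck. Then push it back along the upper deck until it is flush against the back stop, roughly centred on the deck. Do not pinch or lift it off, and leave the vials, bottle, cap and stopper alone.

Things in the scene. Friction and masses are not known exactly. Their poses are not given: they have to be found in the camera images.
- step: Fixed aluminium turning step, 130 mm wide (y), solid, two decks, no side walls. Origin on the desk straight below the riser (upright face between the decks), mid-width; +x from lower to upper deck (away from the robot), z up. Lower deck: 25 mm above the desk, x -65 to 0 mm. Upper deck: 45 mm above the desk, x 0 to 85 mm.
- riser_foot (a point): Foot of the riser, mid-width: step x = 0, 25 mm above the desk. The riser is 20 mm high. Tipped up about this line the board stands 90 mm tall; pushed on past upright it pivots on the riser's top edge, falls over by itself and lies upside down on the upper deck with roughly 20 mm sticking out in front of the riser.
- stop_foot (a point): Foot of the grey back stop's front face, mid-width, on the upper deck (step x = 85 mm, 45 mm above the desk). The stop is 20 mm high and 12 mm thick. With the turned board flush against it, the board still sticks out 5 mm in front of the riser and its origin is 40 mm behind the riser.
- board: Loose circuit board in a black frame, one rigid plate 90 (x) by 110 (y) by 8 mm thick, 70 to 120 g. Chips and a white connector show on top at the start, solder dots below. Origin at the centre of the face that is underneath at the start; z out of the component face, x towards the riser at the start. Starts flat on the lower deck, 5 to 14 mm short of the riser, turned up to 0.08 rad to it.
- board_far_edge (a point): Middle of the board's edge that faces the riser at the start (board x = +45 mm), half-way through its thickness.
- board_near_edge (a point): Middle of the board's edge that faces the robot at the start (board x = -45 mm), half-way through its thickness. At the start it sticks out 30 to 39 mm in front of the lower deck, 25 mm when the board is against the riser, with free space down to the desk below it. Come down close in front of it: for near starts the raised rail of the cart stands some 60 mm before it.
- vial_white: white-capped glass vial, 28 mm wide, 58 mm tall; stands beside the step, not to be moved. Origin at the centre of its underside.
- vial_red: red-capped glass vial, 28 mm wide, 58 mm tall; stands beside the step, not to be moved. Origin at the centre of its underside.
- small_bottle: small white bottle with a red cap, 48 mm wide, 124 mm tall; stands beside the step, not to be moved. Origin at the centre of its underside.
- cap: loose white screw cap lying on the desk, 32 mm wide, 14 mm tall; stands beside the step, not to be moved. Origin at the centre of its underside.
- stopper: red-brown rubber stopper, 22 mm wide, 20 mm tall; stands beside the step, not to be moved. Origin at the centre of its underside.
There are look-alikes about, which are no part of the job. Of the things that look like the board, the larger one is meant.

How it is judged:
By the outcome, as a careful person would: the job done as asked, in the order asked, and still so for the second after the job is handed in, with the robot touching nothing.
It also fails if it takes over 58 s, if anything falls off the work surface, if the arm or the gripper's body presses on something with over 40 N, if the wrist force passes 120 N, or if a joint passes its speed limit or range.

## Working session

There is one attempt and no reset: what is moved stays moved. The work goes in short steps, Python scripts to look and compute and a tool call to move; the robot and the scene stay as the last step left them, time stands still between calls to the robot, and variables do not carry over. Pictures are saved under pics/ and viewed, and the job is handed in when it is done.

Besides the shell and the picture viewer there is one more tool, called after "Request:" as name(argument=value, ...), one argument or row to a line, values as JSON. drive_tool: Moves the arm, as the interface text tells. Its arguments: {"type":"object","properties":{"plan":{"type":"array","items":{"type":"array","items":{"type":"array","items":{"type":"number"}}}},"squeeze":{"type":"number"}},"required":["plan"]}

```bash
ls; mkdir -p pics; python3 - <<'E'
from workcell import env
import cv2
s=env.get_state();print(s)
for n in("scene","top"):
    cv2.imwrite(f"pics/{n}0.png",cv2.resize(env.read_camera(n)[:,:,::-1],(800,600),interpolation=cv2.INTER_CUBIC))
    m=env.camera_model(n);print(n,m)
print(env.camera_model("wrist"))
E
```

```text
pics
{'clock': 0.0, 'joint_pos': array([-1.42458404e+00,  3.13982743e-01,  4.49597259e-02,  1.30361114e+00,
        7.74539245e-06,  1.43120146e+00]), 'qvel': array([ 0.00074122, -0.00106342,  0.00136304,  0.00116573,  0.00085781,
        0.00011884]), 'tau': array([-2.11498759e-04, -4.80632758e+01,  2.98529667e+01,  1.95452344e-02,
       -2.43329541e-04,  2.98051823e-06]), 'tcp_pos': array([ 0.16202948, -0.55115153,  0.23041106]), 'orientation': array([ 0.10005469,  0.69989929,  0.10135425, -0.69989811]), 'wrist_force': array([0.04128133, 0.18377333, 0.35946374]), 'ft_torque': array([-0.0112075 , -0.05137679, -0.05293647]), 'finger_gap': 0.08518586427122073}
scene {'camera_matrix': array([[478.10219001,   0.        , 274.80701465],
       [  0.        , 478.10219001, 200.12171129],
       [  0.        ,   0.        ,   1.        ]]), 'camera_from_world': array([[-0.8599634 , -0.51006611,  0.01719038,  0.34152252],
       [-0.23631838,  0.3681225 , -0.89924382,  0.28658501],
       [ 0.45234563, -0.77737918, -0.43710988,  0.43101519],
       [ 0.        ,  0.        ,  0.        ,  
[... 287 characters left out ...]
153859,  0.00808593, -0.12956022,  0.57112084],
       [ 0.12948561, -0.00915621, -0.99153903,  1.17760921],
       [ 0.        ,  0.        ,  0.        ,  1.        ]])}
{'camera_matrix': array([[325.1922621 ,   0.        , 281.85101318],
       [  0.        , 325.1922621 , 209.79037537],
       [  0.        ,   0.        ,   1.        ]]), 'T_tool_cam': array([[ 1.09571337e-03, -3.15158880e-01,  9.49038292e-01,
        -1.42516797e-01],
       [ 9.99999366e-01,  1.00194071e-04, -1.12127786e-03,
        -4.18181997e-04],
       [ 2.58292665e-04,  9.49038919e-01,  3.15158790e-01,
        -8.07165613e-02],
       [ 0.00000000e+00,  0.00000000e+00,  0.00000000e+00,
         1.00000000e+00]])}
```

View pics/scene0.png

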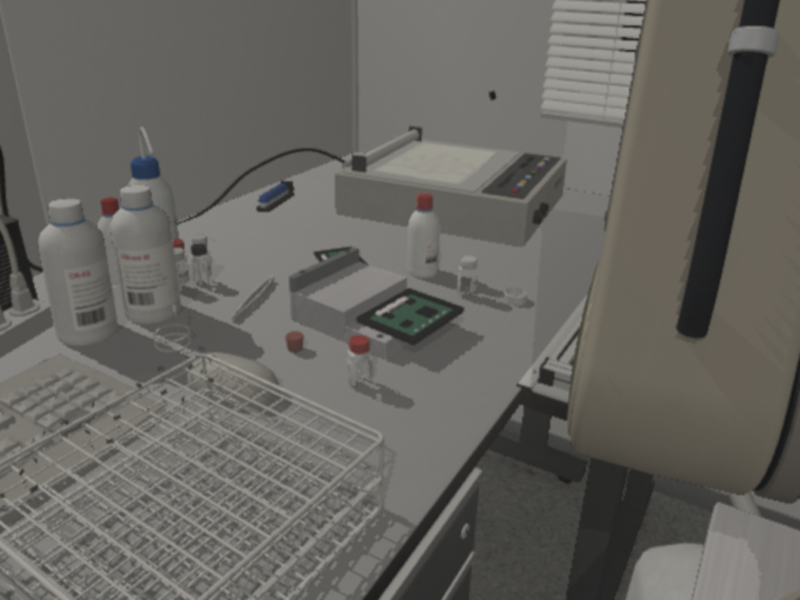

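View pics/top0.png

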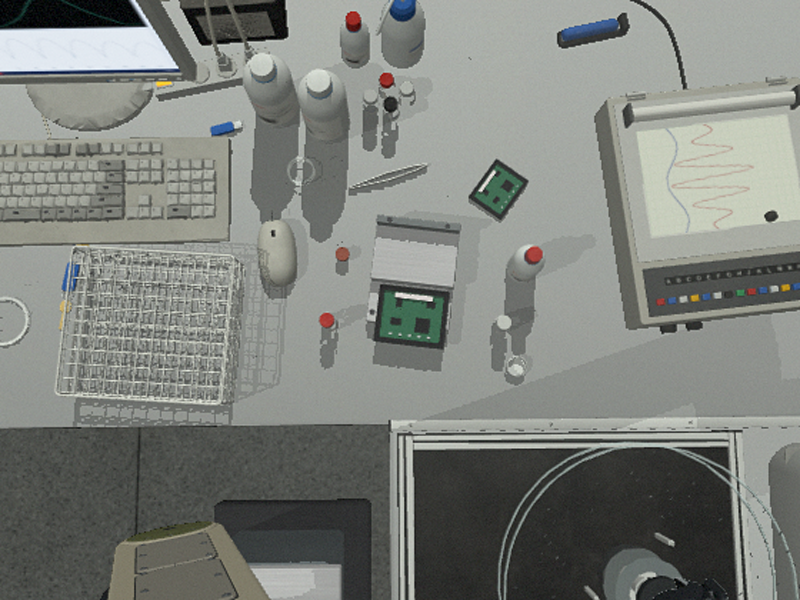

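Scene and top pictures show the step with the board (top picture, about (410,315)), and the smaller look-alike at (498,190). Next I'll enlarge the step.

```bash
cat > h.py <<'E'
import numpy as np,cv2
from workcell import env
def proj(n,P):
    m=env.camera_model(n);T=m["camera_from_world"];P=np.atleast_2d(P)
    c=P@T[:3,:3].T+T[:3,3];u=c@m["camera_matrix"].T
    return u[:,:2]/u[:,2:]
def unproj(n,uv,z):
    m=env.camera_model(n);T=m["camera_from_world"];K=m["camera_matrix"]
    d=np.linalg.inv(K)@np.array([uv[0],uv[1],1.]);R=T[:3,:3];o=-R.T@T[:3,3];d=R.T@d
    return o+d*(z-o[2])/d[2]
def crop(n,x0,y0,w,h,name,k,img=None):
    img=env.read_camera(n) if img is None else img
    cv2.imwrite(name,cv2.resize(img[y0:y0+h,x0:x0+w,::-1],None,fx=k,fy=k,interpolation=cv2.INTER_CUBIC))
E
python3 - <<'E'
import cv2
from h import *
im=cv2.resize(cv2.imread("pics/top0.png"),(560,420),interpolation=cv2.INTER_AREA)
img=env.read_camera("top")
crop("top",220,140,170,140,"pics/topc.png",4.5,img)
np.save("top0.npy",img)
E
```

```text
(no output)
```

View pics/topc.png

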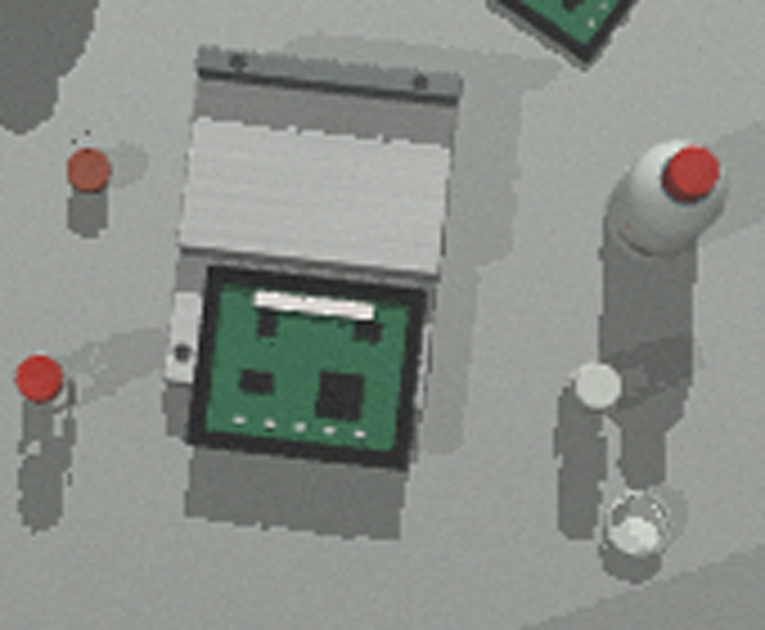

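Crop shows the upper-deck front edge from (180,247) to (440,272). The stop top front runs from (199,75) to (460,103). The board corners are at (208,266), (428,290), (409,468) and (189,444).

```bash
python3 - <<'E'
from h import *
def u(p,z): return unproj("top",(p[0]/4.5+220-.4,p[1]/4.5+140-.4),z)
for k,p,z in [("deckL",(180,247),.045),("deckR",(440,272),.045),("stopFL",(199,75),.065),("stopFR",(460,103),.065),("stopBL",(198,47),.065),("stopBR",(462,74),.065)]+[("b",p,.033) for p in [(208,266),(428,290),(409,468),(189,444)]]+[("vr",(40,378),.058),("vw",(597,385),.058),("bot",(692,172),.124),("cap",(635,535),.014),("stopper",(90,170),.02),("rail",(2,2),0)]:
    print(k,u(p,z).round(4))
print(unproj("top",(400*.7,428*.7),0), unproj("top",(300*.7,428*.7),0))
print(env.get_state()["clock"])
E
```

```text
deckL [ 0.5929 -0.21    0.045 ]
deckR [ 0.5794 -0.3381  0.045 ]
stopFL [ 0.6749 -0.2204  0.065 ]
stopFR [ 0.66  -0.348  0.065]
stopBL [ 0.6889 -0.2199  0.065 ]
stopBR [ 0.6745 -0.3492  0.065 ]
b [ 0.585  -0.2235  0.033 ]
b [ 0.5721 -0.3328  0.033 ]
b [ 0.4837 -0.322   0.033 ]
b [ 0.4965 -0.2137  0.033 ]
vr [ 0.5273 -0.1426  0.058 ]
vw [ 0.5216 -0.4125  0.058 ]
bot [ 0.6142 -0.4503  0.124 ]
cap [ 0.4504 -0.4354  0.014 ]
stopper [ 0.6364 -0.1637  0.02  ]
rail [ 0.7288 -0.1165  0.    ]
[ 0.36052823 -0.2534024   0.        ] [ 0.36202594 -0.09629672  0.        ]
0.15
```

```bash
cat >> h.py <<'E'
from scipy.spatial.transform import Rotation as R
YAW=-0.111; O=np.array([0.5848,-0.274,0.])
S=R.from_euler('z',YAW).as_matrix()
def toS(p): return S.T@(np.asarray(p)-O)
def toW(p): return S@np.asarray(p)+O
def tool(s=None):
    s=s or env.get_state(); q=s["orientation"]; return R.from_quat([q[1],q[2],q[3],q[0]]).as_matrix(), s["tcp_pos"]
# target tool axes: th = tilt of pointing dir forward from down ; sg=+1 tool z forward
def tgt(th,sg=1):
    th=np.radians(th); x=np.array([np.sin(th),0,-np.cos(th)]); n=np.array([np.cos(th),0,np.sin(th)])*sg
    return S@np.column_stack([x,np.cross(n,x),n])
def delta(p,th,sg=1):
    """p in step frame mm; prints shift cm in current tool frame and rotvec deg"""
    s=env.get_state();A,t=tool(s); B=tgt(th,sg)
    print("t",round(s["clock"],2),"tcpS mm",(toS(t)*1000).round(1),"shift cm",(A.T@(toW(np.array(p)/1000)-t)*100).round(2),"rot deg",np.degrees(R.from_matrix(A.T@B).as_rotvec()).round(1),"F_S",(S.T@s["wrist_force"]).round(1),"gap",round(s["finger_gap"],3))
E
python3 - <<'E'
from h import *
A,t=tool();print(A.round(3))
for sg in(1,-1): delta((-150,-4,120),0,sg)
E
```

```text
[[-0.     0.282 -0.959]
 [ 0.001 -0.959 -0.282]
 [-1.    -0.001 -0.   ]]
t 0.15 tcpS mm [-389.4 -322.4  230.6] shift cm [ 11.1  -20.1  -34.39] rot deg [-1.573e+02 -1.000e-01  0.000e+00] F_S [-0.8 -0.1  1.3] gap 0.086
t 0.15 tcpS mm [-389.4 -322.4  230.6] shift cm [ 11.1  -20.1  -34.39] rot deg [22.7  0.   0.1] F_S [-0.8 -0.1  1.3] gap 0.086
```

Request:
drive_tool(
  plan=[
    [[0.5,-2,-3.4,0,0,0,0],[0.5,-2,-3.4,0,0,0,0],[0.5,-2,-3.4,0,0,0,0],[1,-2,-3.4,0,0,0,0],[1,-2,-3.4,0,0,0,0]],
  ],
)

```text
clock: 0.57
tcp_pos: [0.2979, -0.4065, 0.196]
orientation: [0.101, 0.7, 0.1, -0.7]
wrist_force: [1.0, -1.1, 0.2]
finger_gap: 0.0254
```

```bash
python3 -c "
from h import *
delta((-130,-4,80),0,-1)"
```

```text
t 0.57 tcpS mm [-270.5 -163.5  196. ] shift cm [ 11.6   -9.3  -19.11] rot deg [22.7 -0.  -0. ] F_S [ 1.1 -1.   0.2] gap 0.025
```

Request:
drive_tool(
  plan=[
    [[0,-1.9,-3.7,0,0,0,0],[0,-1.9,-3.7,0,0,0,0],[0,-1.9,-3.7,0,0,0,0],[0,-1.8,-3.7,0,0,0,0],[0,-1.8,-3.7,5.7,0,0,0]],
  ],
)

```text
clock: 0.98
tcp_pos: [0.4493, -0.2647, 0.1962]
orientation: [-0.066, -0.704, -0.065, 0.704]
wrist_force: [1.3, -0.3, -0.3]
finger_gap: 0.0001
```

Request:
drive_tool(
  plan=[
    [[2.5,0,0,5.7,0,0,0],[2.5,0,0,5.7,0,0,0],[2.5,0,0,5.6,0,0,0],[2,0,0,0,0,0,0],[0,0,0,0,0,0,0]],
  ],
)

```text
clock: 1.4
tcp_pos: [0.4458, -0.264, 0.097]
orientation: [0.04, -0.704, 0.037, 0.708]
wrist_force: [-1.6, -0.4, -0.1]
finger_gap: -0.0002
```

```bash
python3 -c "
from h import *
delta((-115,-4,18),0,-1)
crop('scene',200,180,160,120,'pics/s1.png',5)
img=env.read_camera('wrist');crop('',0,0,560,420,'pics/w1.png',1.4,img)"
```

```text
t 1.4 tcpS mm [-139.3   -5.5   97. ] shift cm [ 7.89 -0.11 -2.48] rot deg [0.1 0.4 0.2] F_S [-1.6 -0.5 -0.1] gap -0.0
```

View pics/s1.png

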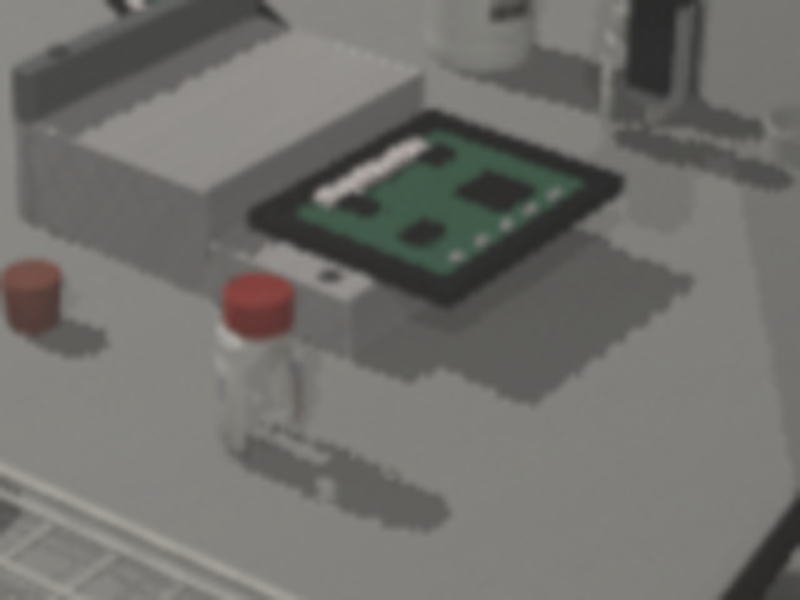

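View pics/w1.png

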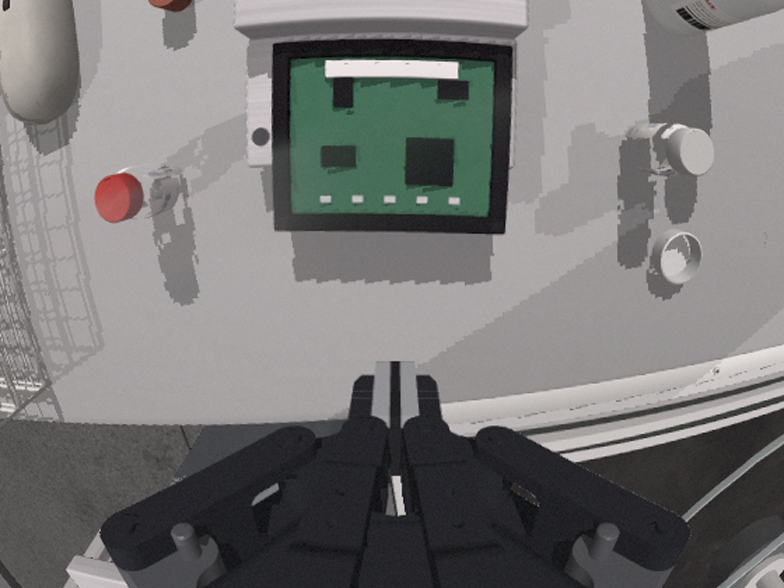

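Scene and wrist pictures show the fingers shut and centred. In the wrist picture the tip is at (395,362) and the board's near edge is at row 230, columns 275–505. Now I'll descend in front of it.

Request:
drive_tool(
  plan=[
    [[2.5,0,-0.6,0,0,0,0],[2.5,0,-0.6,0,0,0,0],[1.8,0,-0.4,0,0,0,0],[0.9,0,0,0,0,0,0],[0,0,0,0,0,0,0]],
  ],
)

```text
clock: 1.92
tcp_pos: [0.4637, -0.2681, 0.0237]
orientation: [0.039, -0.706, 0.039, 0.707]
wrist_force: [-0.3, 0.0, -0.4]
finger_gap: 0.0002
```

```bash
python3 -c "
from h import *
delta((-100,-4,20),0,-1)
img=env.read_camera('wrist');crop('',150,0,260,300,'pics/w2.png',2,img)"
```

```text
t 1.92 tcpS mm [-121.    -7.5   23.7] shift cm [ 0.37 -0.35 -2.1 ] rot deg [0.  0.1 0. ] F_S [-0.3 -0.  -0.4] gap 0.0
```

View pics/w2.png

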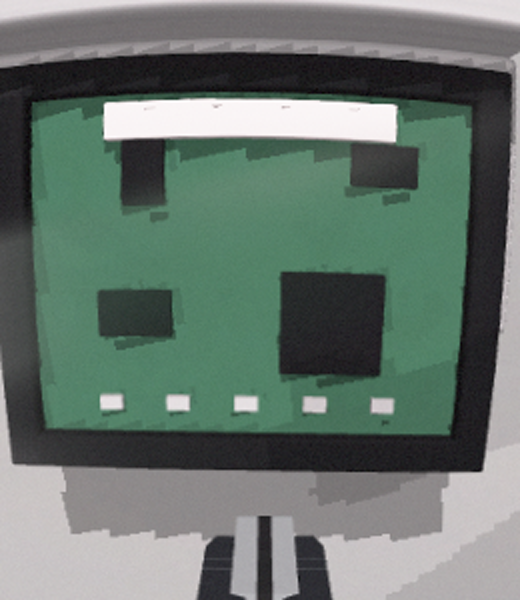

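Board near edge spans columns 13–483 at row 467, with the finger at column 265, so it is about 3.5 mm too far right. I'll shift over and push.

Request:
drive_tool(
  plan=[
    [[0.3,-0.35,-0.5,0,0,0,0],[0,0,-0.4,0,0,0,0],[0,0,-0.3,0,0,0,0],[0,0,-0.2,0,0,0,0],[0,0,-0.1,0,0,0,0]],
  ],
)

```text
clock: 2.38
tcp_pos: [0.4802, -0.2668, 0.022]
orientation: [-0.039, 0.706, -0.039, -0.706]
wrist_force: [-0.4, 0.5, 0.7]
finger_gap: -0.0003
```

Request:
drive_tool(
  plan=[
    [[0,0,-0.1,0,0,0,0],[0,0,-0.1,0,0,0,0],[0,0,-0.1,0,0,0,0],[0,0,-0.1,0,0,0,0],[0,0,0,0,0,0,0]],
  ],
)

```text
clock: 2.8
tcp_pos: [0.4832, -0.2667, 0.0212]
orientation: [0.039, -0.706, 0.039, 0.706]
wrist_force: [-1.7, 0.6, 0.2]
finger_gap: 0.0001
```

```bash
python3 -c "
from h import *
delta((-100,-4,20),0,-1)
img=env.read_camera('wrist');crop('',150,0,260,300,'pics/w3.png',2,img)"
```

```text
t 2.8 tcpS mm [-101.8   -4.    21.2] shift cm [ 0.12  0.   -0.18] rot deg [0. 0. 0.] F_S [-1.8  0.4  0.2] gap 0.0
```

View pics/w3.png

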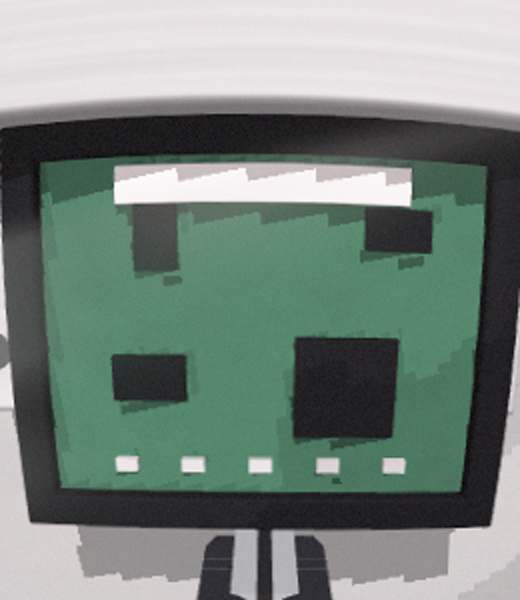

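Near edge at row 525 now meets the fingertips at row 530, centred at column 265; the far edge is close to the riser. I'll push on gently.

Request:
drive_tool(
  plan=[
    [[0,0,-0.1,0,0,0,0],[0,0,-0.1,0,0,0,0],[0,0,-0.1,0,0,0,0],[0,0,0,0,0,0,0],[0,0,0,0,0,0,0]],
  ],
)

```text
clock: 3.27
tcp_pos: [0.4834, -0.2666, 0.0211]
orientation: [0.039, -0.704, 0.039, 0.708]
wrist_force: [-9.3, 0.2, 7.7]
finger_gap: 0.0004
```

```bash
python3 -c "
from h import *
delta((-100,-4,20),0,-1)
img=env.read_camera('wrist');crop('',150,0,260,300,'pics/w4.png',2,img)"
```

```text
t 3.27 tcpS mm [-101.6   -3.8   21.1] shift cm [ 0.11  0.02 -0.16] rot deg [-0.   0.3 -0. ] F_S [-9.3 -0.8  7.7] gap 0.0
```

View pics/w4.png

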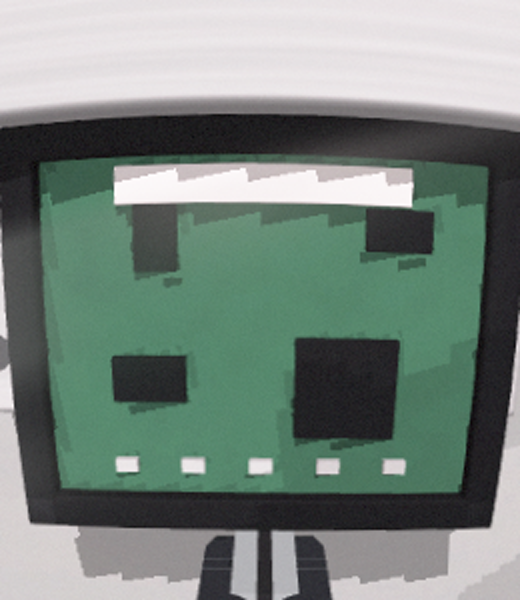

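Picture is unchanged and the wrist force rose to 9 N, so the board is firmly against the riser, with near edge at TCP step x = -101.6. Back off and tilt the fingers 30° forward.

Request:
drive_tool(
  plan=[
    [[0,0,0.8,0,0,0,0],[0,0,1.4,0,0,0,0],[0,0,1.5,0,6,0,0],[0,0,0,0,6,0,0],[0,0,0,0,6,0,0]],
  ],
)

```text
clock: 3.73
tcp_pos: [0.4502, -0.2633, 0.0221]
orientation: [-0.031, 0.81, -0.045, -0.584]
wrist_force: [-0.4, -0.4, -0.3]
finger_gap: -0.0002
```

Request:
drive_tool(
  plan=[
    [[0,0,0,0,6,0,0],[0,0,0,0,6,0,0],[0,0,0,0,0,0,0],[0,0,0,0,0,0,0],[0,0,0,0,0,0,0]],
  ],
)

```text
clock: 4.15
tcp_pos: [0.4507, -0.2646, 0.0223]
orientation: [-0.027, 0.865, -0.048, -0.499]
wrist_force: [1.4, 0.0, -0.2]
finger_gap: -0.0001
```

```bash
python3 -c "
from h import *
delta((-125,-4,10),30,-1)
delta((-95,-4,10),30,-1)
crop('scene',200,150,160,120,'pics/s5.png',5)
img=env.read_camera('wrist');crop('',130,0,300,400,'pics/w5.png',1.5,img)"
```

```text
t 4.15 tcpS mm [-134.3   -5.5   22.3] shift cm [ 1.53 -0.15 -0.19] rot deg [ 0.1  0.  -0.1] F_S [ 1.4  0.2 -0.2] gap -0.0
t 4.15 tcpS mm [-134.3   -5.5   22.3] shift cm [ 3.03 -0.15 -2.79] rot deg [ 0.1  0.  -0.1] F_S [ 1.4  0.2 -0.2] gap -0.0
```

View pics/s5.png

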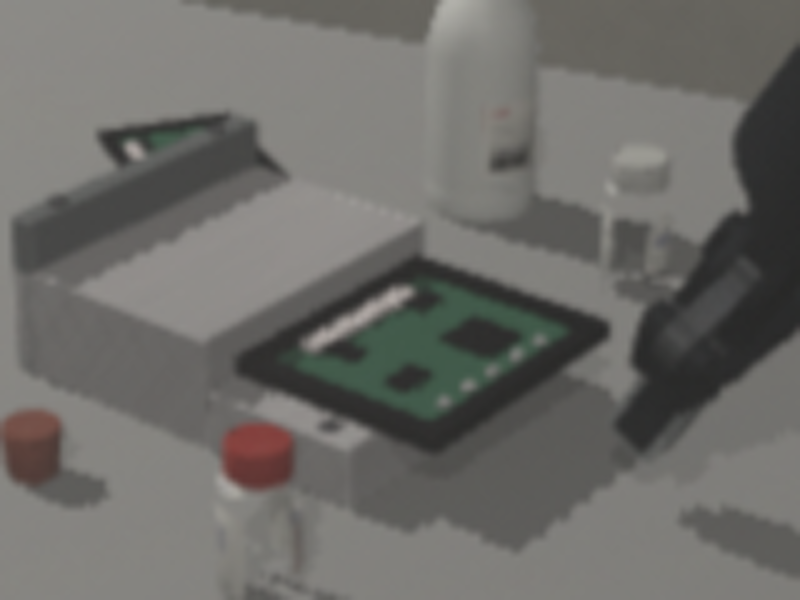

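View pics/w5.png

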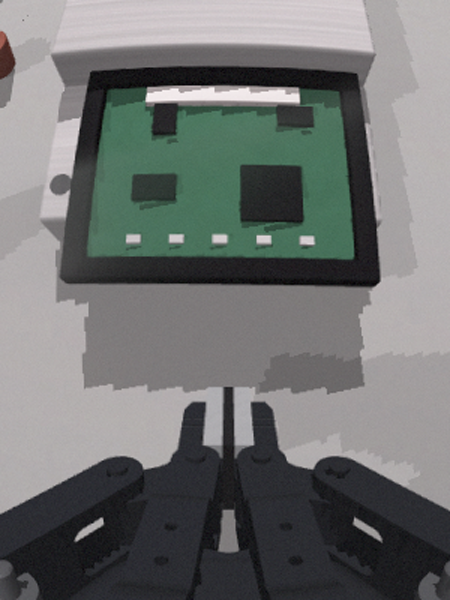

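Fingers are tilted 30° in front of the near edge: the tip is at (228,390) in the wrist crop and the edge mid is at column 221. Now go low and slide under.

Request:
drive_tool(
  plan=[
    [[1,0,-0.1,0,0,0,0],[0.5,0,-0.1,0,0,0,0],[0.5,0,-0.9,0,0,0,0],[0.4,0,-0.7,0,0,0,0],[0.3,0,-0.5,0,0,0,0]],
  ],
)

```text
clock: 4.67
tcp_pos: [0.4849, -0.2675, 0.01]
orientation: [-0.027, 0.865, -0.048, -0.499]
wrist_force: [-0.1, -0.1, 0.6]
finger_gap: 0.0001
```

```bash
python3 -c "
from h import *
delta((-95,-4,10),30,-1)
img=env.read_camera('wrist');crop('',130,0,300,400,'pics/w6.png',1.5,img)"
```

```text
t 4.67 tcpS mm [-100.    -4.6   10. ] shift cm [ 0.25 -0.06 -0.43] rot deg [ 0.1 -0.1 -0. ] F_S [-0.1 -0.1  0.6] gap 0.0
```

View pics/w6.png

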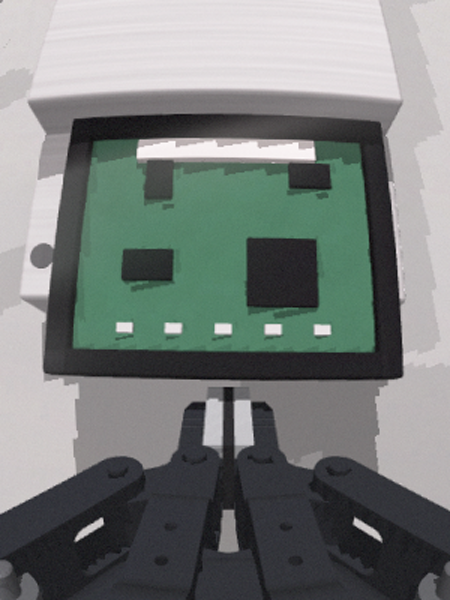

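Request:
drive_tool(
  plan=[
    [[0.1,0,-0.2,0,0,0,0],[0.1,0,-0.2,0,0,0,0],[0,0,0,0,0,0,0],[-0.2,0,-0.1,0,0,0,0],[-0.35,0,-0.2,0,0,0,0]],
  ],
)

```text
clock: 5.13
tcp_pos: [0.4865, -0.2668, 0.0156]
orientation: [-0.028, 0.864, -0.048, -0.5]
wrist_force: [1.0, 0.4, -0.3]
finger_gap: -0.0
```

```bash
python3 -c "
from h import *
delta((-94,-4,16),30,-1)
img=env.read_camera('wrist');crop('',130,0,300,400,'pics/w7.png',1.5,img)
crop('scene',200,150,160,120,'pics/s7.png',5)
w=[(-94,10),(-93.9,17),(-93.5,25),(-93,33.3),(-91.3,41),(-89,48.5),(-85.9,55),(-82,61.5),(-78,68),(-73.3,73.6),(-68,79),(-62,84),(-55.9,87.9),(-50,91),(-44,93.6),(-37.7,95.8)]
for a,b in zip(w,w[1:]):
  dx,dz=(b[0]-a[0])/10,(b[1]-a[1])/10; print(b,round(.5*dx-.866*dz,2),round(-.866*dx-.5*dz,2))
"
```

```text
t 5.13 tcpS mm [-98.5  -3.7  15.6] shift cm [ 0.19  0.03 -0.41] rot deg [-0.   0.1  0.1] F_S [ 1.   0.5 -0.3] gap -0.0
(-93.9, 17) -0.6 -0.36
(-93.5, 25) -0.67 -0.43
(-93, 33.3) -0.69 -0.46
(-91.3, 41) -0.58 -0.53
(-89, 48.5) -0.53 -0.57
(-85.9, 55) -0.41 -0.59
(-82, 61.5) -0.37 -0.66
(-78, 68) -0.36 -0.67
(-73.3, 73.6) -0.25 -0.69
(-68, 79) -0.2 -0.73
(-62, 84) -0.13 -0.77
(-55.9, 87.9) -0.03 -0.72
(-50, 91) 0.03 -0.67
(-44, 93.6) 0.07 -0.65
(-37.7, 95.8) 0.12 -0.66
```

View pics/w7.png

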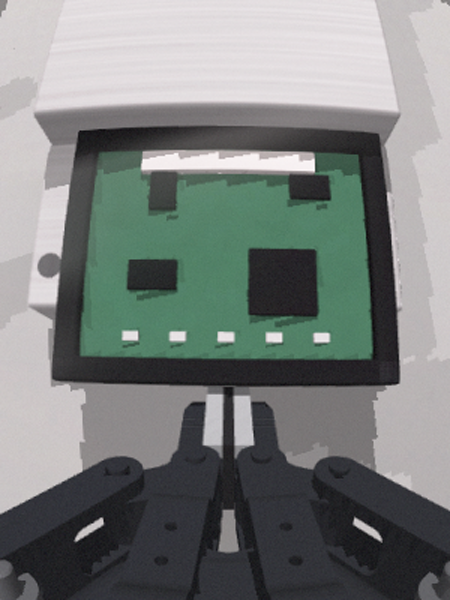

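View pics/s7.png

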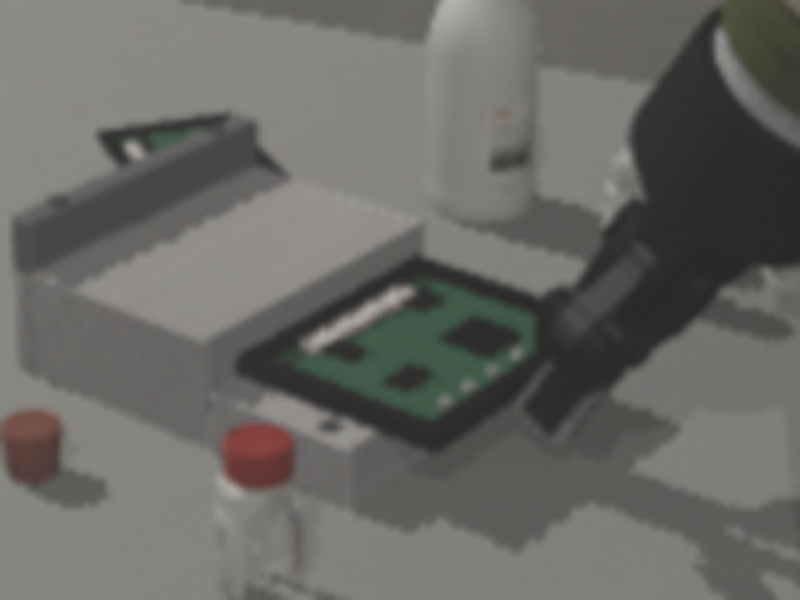

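Finger corner is at about x -89, z 21, still short of being under the edge, and the board has not moved. I'll move a little down and forward.

Request:
drive_tool(
  plan=[
    [[0.4,0,0.1,0,0,0,0],[0.1,0,-0.2,0,0,0,0],[0.15,0,-0.3,0,0,0,0],[0,0,0,0,0,0,0],[0,0,0,0,0,0,0]],
  ],
)

```text
clock: 5.65
tcp_pos: [0.4909, -0.2669, 0.0099]
orientation: [-0.029, 0.863, -0.048, -0.502]
wrist_force: [-7.6, -0.0, -0.7]
finger_gap: 0.0003
```

```bash
python3 -c "
from h import *
delta((-94,-4,10),30,-1)
img=env.read_camera('wrist');crop('',130,100,300,250,'pics/w8.png',2.4,img)
"
```

```text
t 5.65 tcpS mm [-94.1  -3.3   9.9] shift cm [-0.    0.07 -0.02] rot deg [-0.1  0.4  0. ] F_S [-7.5 -0.9 -0.7] gap 0.0
```

View pics/w8.png

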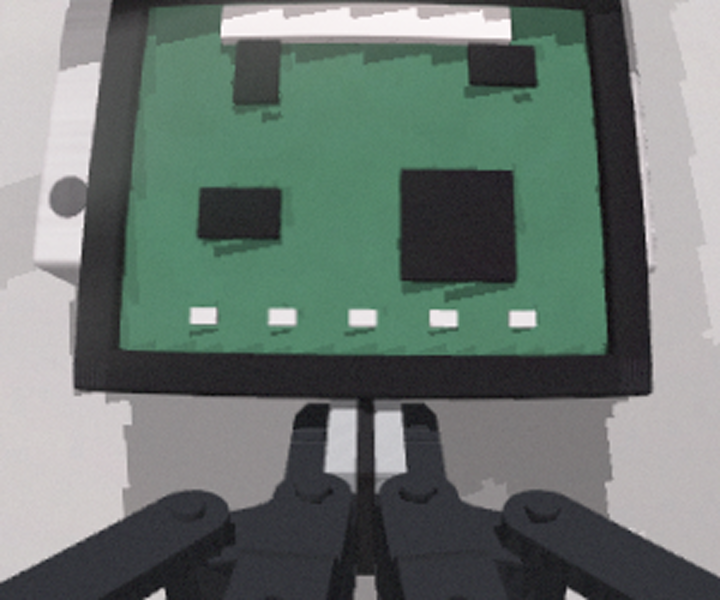

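Fingertips are now hidden under the near edge (row 395) and the contact force is 7.5 N, as planned. Start the lift along the arc.

Request:
drive_tool(
  plan=[
    [[-0.6,0,-0.3,0,0,0,0],[-0.65,0,-0.4,0,0,0,0],[-0.7,0,-0.45,0,0,0,0],[0,0,0,0,0,0,0],[0,0,0,0,0,0,0]],
  ],
)

```text
clock: 6.12
tcp_pos: [0.494, -0.2682, 0.035]
orientation: [-0.027, 0.865, -0.048, -0.499]
wrist_force: [-1.0, -0.5, 0.6]
finger_gap: -0.0003
```

```bash
python3 -c "
from h import *
delta((-93,-4,33.3),30,-1)
img=env.read_camera('wrist');crop('',130,100,300,250,'pics/w9.png',2.4,img)
crop('scene',200,150,160,120,'pics/s9.png',5)
"
```

```text
t 6.12 tcpS mm [-90.9  -4.3  35. ] shift cm [ 0.04 -0.03  0.27] rot deg [ 0. -0. -0.] F_S [-1.  -0.6  0.6] gap -0.0
```

View pics/w9.png

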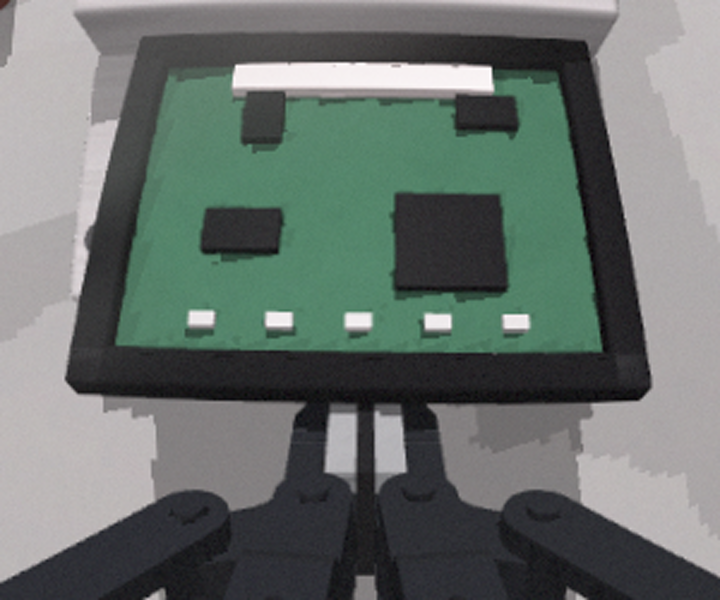

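View pics/s9.png

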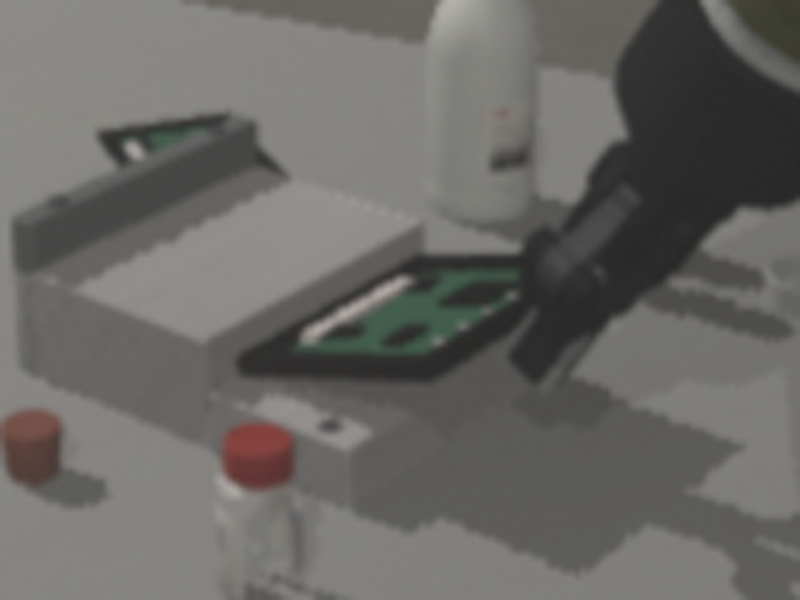

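Board has tipped up about 17° with its far edge still in the foot of the riser and the finger still beneath the near edge. Continue.

Request:
drive_tool(
  plan=[
    [[-0.55,0,-0.35,0,0,0,0],[-0.55,0,-0.55,0,0,0,0],[-0.4,0,-0.6,0,0,0,0],[-0.4,0,-0.65,0,0,0,0],[-0.35,0,-0.65,0,0,0,0]],
  ],
)

```text
clock: 6.63
tcp_pos: [0.5079, -0.2699, 0.0698]
orientation: [-0.027, 0.865, -0.048, -0.499]
wrist_force: [0.0, -0.2, -0.8]
finger_gap: 0.0003
```

```bash
python3 -c "
from h import *
delta((-78,-4,68),30,-1)
img=env.read_camera('wrist');crop('',130,100,300,250,'pics/w10.png',2.4,img)
crop('scene',200,130,160,120,'pics/s10.png',5)
"
```

```text
t 6.63 tcpS mm [-76.9  -4.4  69.8] shift cm [ 0.1  -0.04  0.19] rot deg [ 0.1 -0.1 -0. ] F_S [ 0.  -0.2 -0.8] gap 0.0
```

View pics/w10.png

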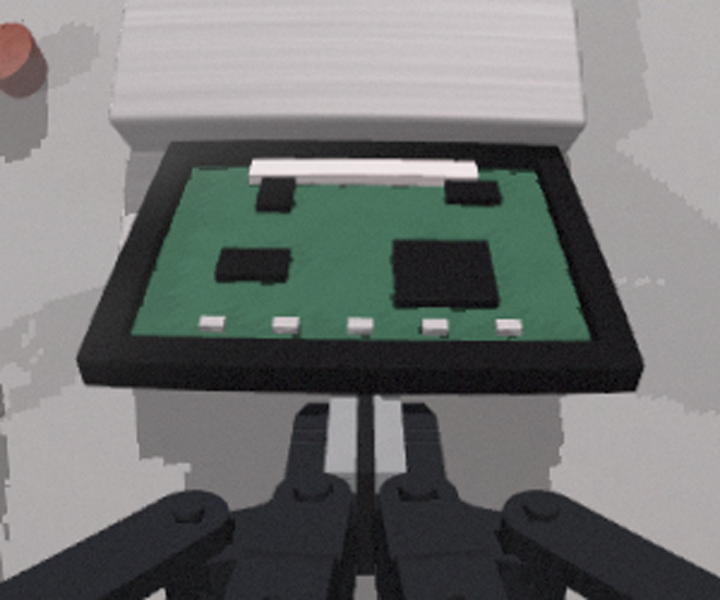

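View pics/s10.png

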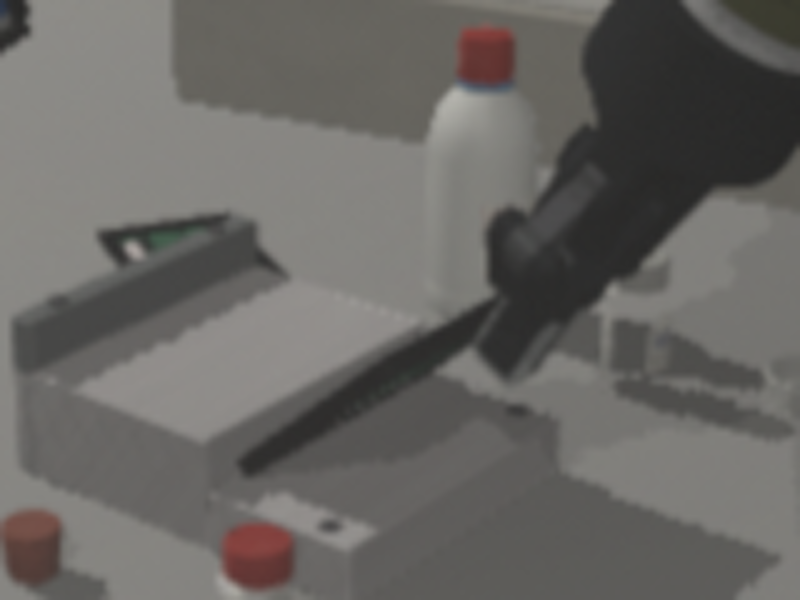

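Board is now at about 42°, evenly supported with its lower edge in the corner. Continue.

Request:
drive_tool(
  plan=[
    [[-0.15,0,-0.5,0,0,0,0],[-0.2,0,-0.7,0,0,0,0],[-0.15,0,-0.75,0,0,0,0],[-0.05,0,-0.7,0,0,0,0],[0,0,-0.65,0,0,0,0]],
  ],
)

```text
clock: 7.15
tcp_pos: [0.5336, -0.2726, 0.0905]
orientation: [-0.027, 0.865, -0.048, -0.499]
wrist_force: [0.8, -0.4, -0.3]
finger_gap: 0.0004
```

```bash
python3 -c "
from h import *
delta((-50,-4,91),30,-1)
img=env.read_camera('wrist');crop('',130,100,300,250,'pics/w11.png',2.4,img)
crop('scene',200,130,160,120,'pics/s11.png',5)
"
```

```text
t 7.15 tcpS mm [-51.   -4.3  90.5] shift cm [ 0.   -0.03 -0.12] rot deg [ 0.1 -0.  -0. ] F_S [ 0.8 -0.3 -0.3] gap 0.0
```

View pics/w11.png

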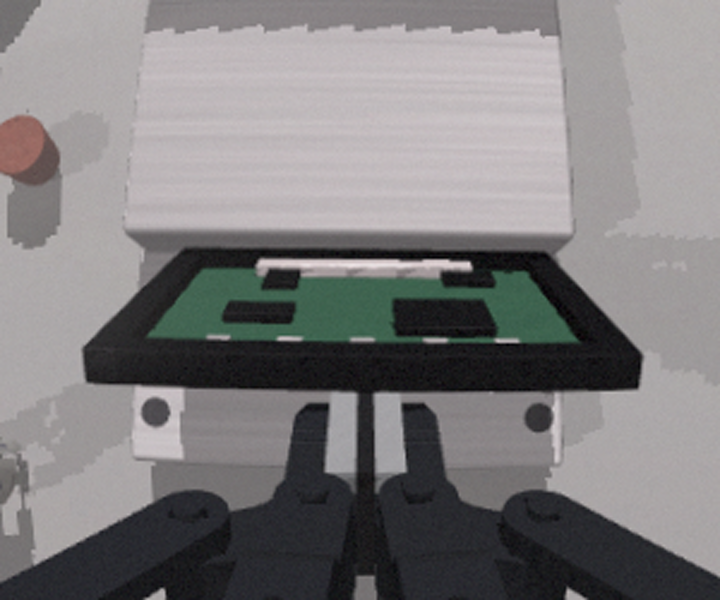

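View pics/s11.png

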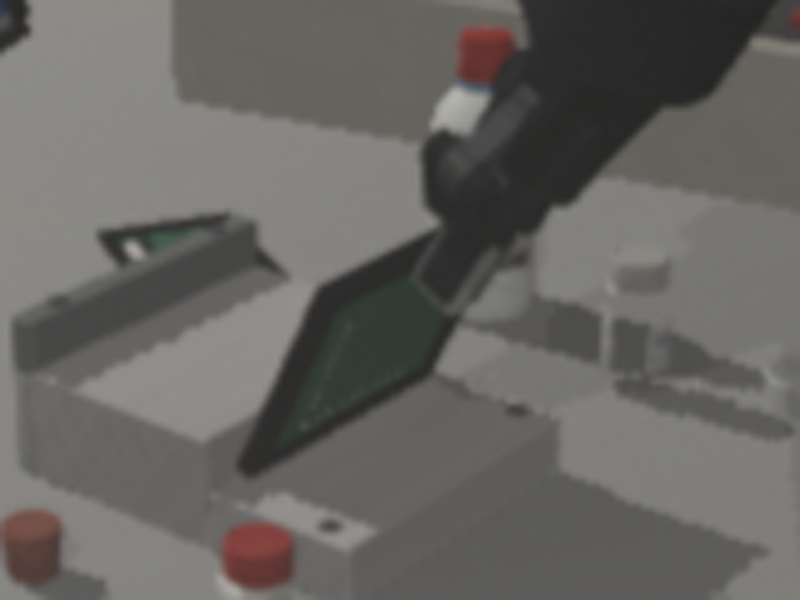

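About 63°, with the solder side visible in the scene view. Continue to upright.

Request:
drive_tool(
  plan=[
    [[0.05,0,-0.65,0,0,0,0],[0.1,0,-0.65,0,0,0,0],[0.2,0,-0.65,0,0,0,0],[0.25,0,-0.6,0,0,0,0],[0.2,0,-0.35,0,0,0,0]],
  ],
)

```text
clock: 7.67
tcp_pos: [0.5628, -0.276, 0.0978]
orientation: [-0.027, 0.865, -0.048, -0.499]
wrist_force: [-0.1, 0.2, 0.7]
finger_gap: -0.0001
```

```bash
python3 -c "
from h import *
delta((-17.5,-4,98.5),30,-1)
img=env.read_camera('wrist');crop('',130,100,300,250,'pics/w12.png',2.4,img)
crop('scene',200,130,160,120,'pics/s12.png',5)
"
```

```text
t 7.67 tcpS mm [-21.6  -4.4  97.8] shift cm [ 0.15 -0.04 -0.39] rot deg [ 0.1 -0.1 -0. ] F_S [-0.1  0.2  0.7] gap -0.0
```

View pics/w12.png

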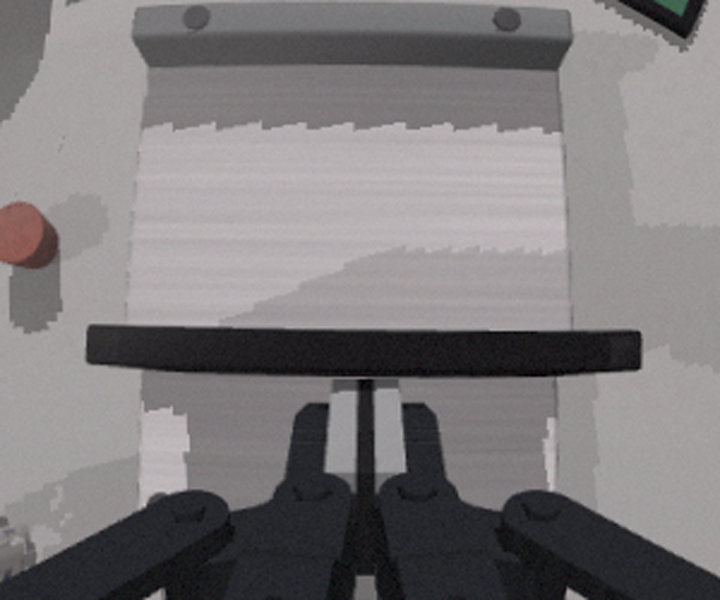

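View pics/s12.png

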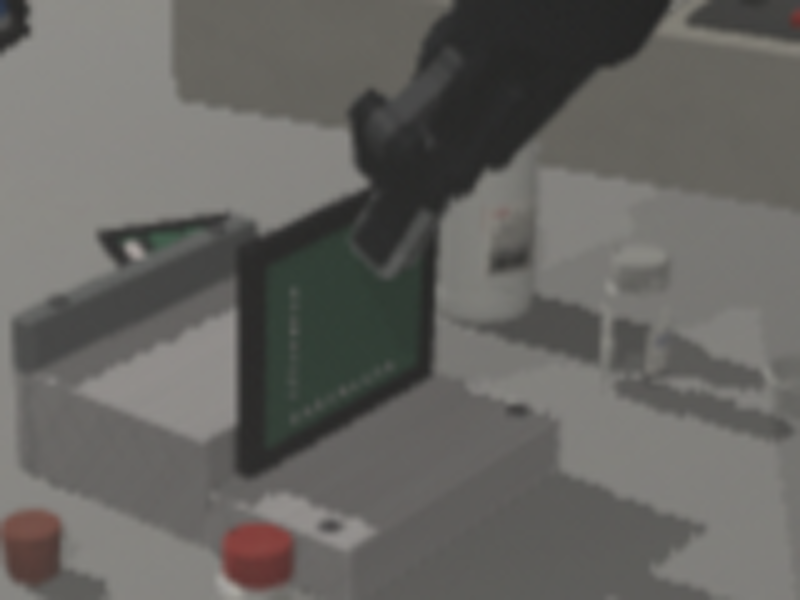

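The board stands practically upright (top edge at rows 325–375 in the wrist crop). Push on over.

Request:
drive_tool(
  plan=[
    [[0.2,0,-0.4,0,0,0,0],[0.25,0,-0.45,0,0,0,0],[0.25,0,-0.45,0,0,0,0],[0.2,0,-0.45,0,0,0,0],[0.2,0,-0.4,0,0,0,0]],
  ],
)

```text
clock: 8.18
tcp_pos: [0.5862, -0.2783, 0.0986]
orientation: [-0.027, 0.865, -0.048, -0.499]
wrist_force: [0.1, 0.1, -0.4]
finger_gap: 0.0001
```

```bash
python3 -c "
from h import *
delta((5,-4,98.5),30,-1)
img=env.read_camera('wrist');crop('',130,60,300,250,'pics/w13.png',2.4,img)
crop('scene',200,130,160,120,'pics/s13.png',5)
"
```

```text
t 8.18 tcpS mm [ 1.8 -4.1 98.6] shift cm [ 0.17 -0.01 -0.27] rot deg [ 0. -0.  0.] F_S [ 0.1  0.2 -0.4] gap 0.0
```

View pics/w13.png

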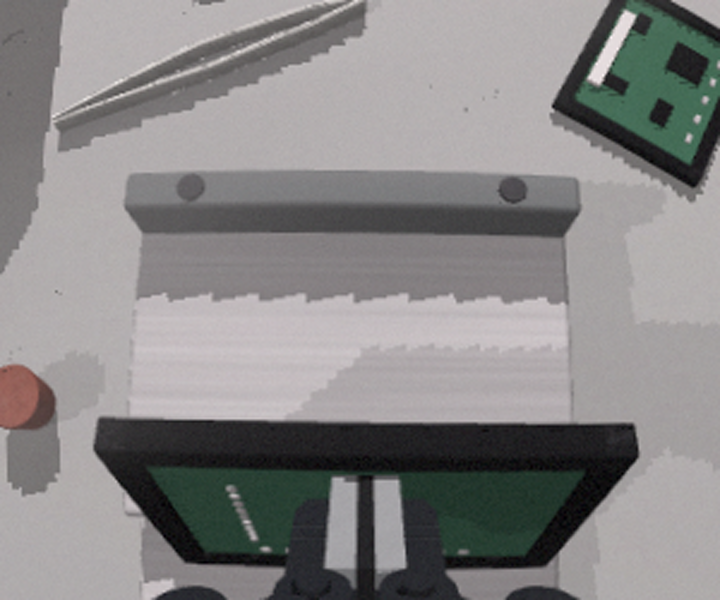

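View pics/s13.png

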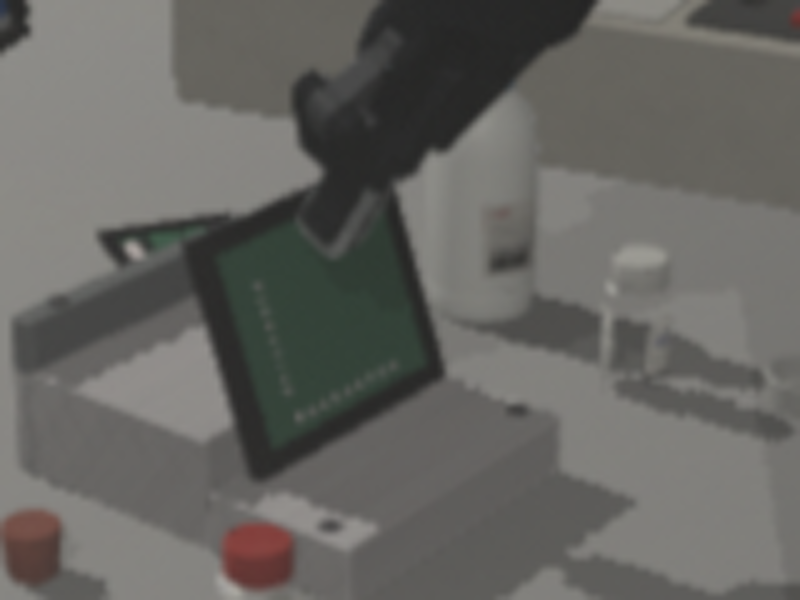

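The board is now about 18° past upright, leaning over the riser's top edge. A bit more push.

Request:
drive_tool(
  plan=[
    [[0.2,0,-0.4,0,0,0,0],[0.2,0,-0.4,0,0,0,0],[0.2,0,-0.4,0,0,0,0],[0,0,0,0,0,0,0],[0,0,0,0,0,0,0]],
  ],
)

```text
clock: 8.7
tcp_pos: [0.5992, -0.2797, 0.0993]
orientation: [-0.027, 0.865, -0.048, -0.499]
wrist_force: [-0.8, 1.0, -0.8]
finger_gap: -0.0
```

```bash
python3 -c "
from h import *
delta((5,-4,98.5),30,-1)
img=env.read_camera('wrist');crop('',130,60,300,250,'pics/w14.png',2.4,img)
crop('scene',200,130,160,120,'pics/s14.png',5)
"
```

```text
t 8.7 tcpS mm [14.9 -4.  99.3] shift cm [-0.42 -0.01  0.9 ] rot deg [ 0. -0.  0.] F_S [-0.9  0.9 -0.8] gap -0.0
```

View pics/w14.png

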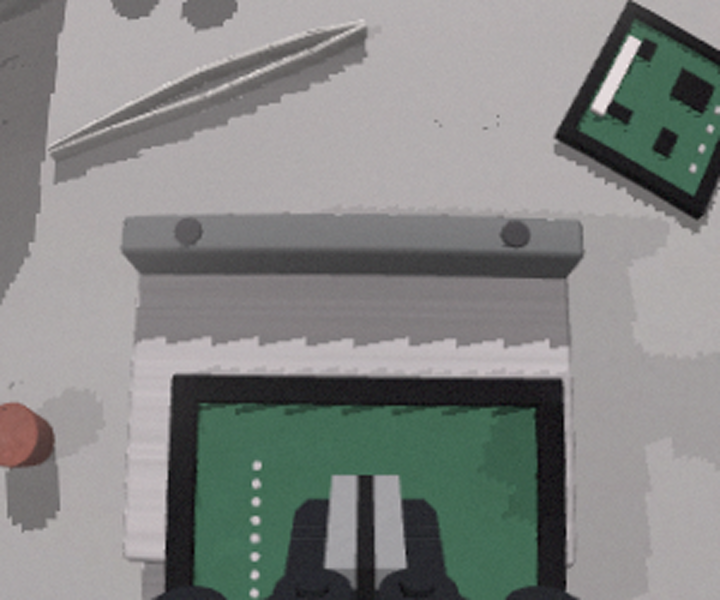

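View pics/s14.png

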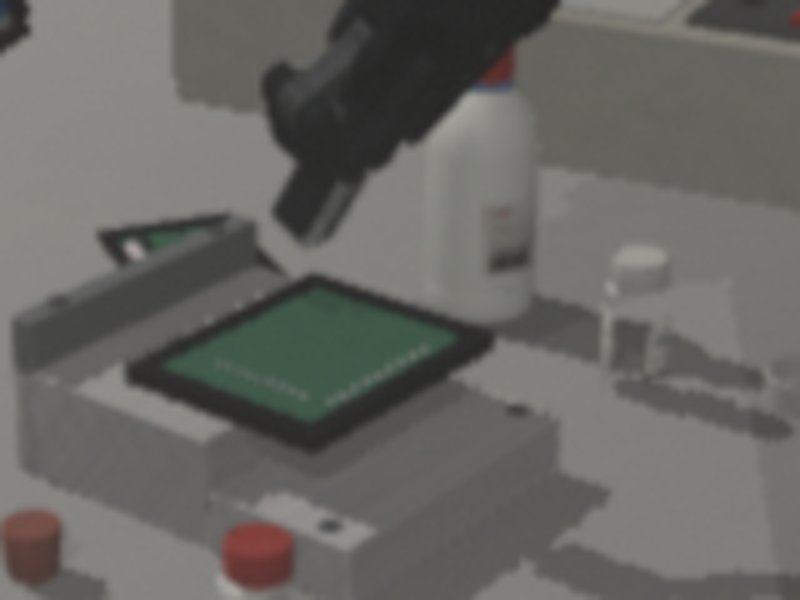

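The board fell over and lies solder side up on the upper deck, sticking out in front of the riser, about 4 mm right of centre. Retreat in front of it and set the fingers vertical.

Request:
drive_tool(
  plan=[
    [[-2.2,0,2.4,0,0,0,0],[-2.2,0,2.4,0,0,0,0],[-2.2,0,2.4,0,-6,0,0],[0,0,0,0,-6,0,0],[0,0,0,0,-6,0,0]],
  ],
)

```text
clock: 9.22
tcp_pos: [0.5015, -0.2691, 0.1218]
orientation: [-0.035, 0.775, -0.044, -0.63]
wrist_force: [0.2, -1.4, 1.1]
finger_gap: 0.0002
```

Request:
drive_tool(
  plan=[
    [[0,0,0,0,-6,0,0],[0,0,0,0,-6,0,0],[2,0,0,0,0,0,0],[0,0,0,0,0,0,0],[0,0,0,0,0,0,0]],
  ],
)

```text
clock: 9.63
tcp_pos: [0.5031, -0.2683, 0.099]
orientation: [0.04, -0.705, 0.038, 0.707]
wrist_force: [0.3, 0.1, 0.3]
finger_gap: 0.0001
```

```bash
python3 -c "
from h import *
delta((-60,-5,38),0,-1)
img=env.read_camera('wrist');crop('',130,0,300,400,'pics/w15.png',1.5,img)
crop('top',220,140,170,140,'pics/t15.png',4.5)
"
```

```text
t 9.63 tcpS mm [-81.8  -3.4  99. ] shift cm [ 6.09  0.17 -2.19] rot deg [0.  0.1 0.1] F_S [0.3 0.1 0.3] gap 0.0
```

View pics/w15.png

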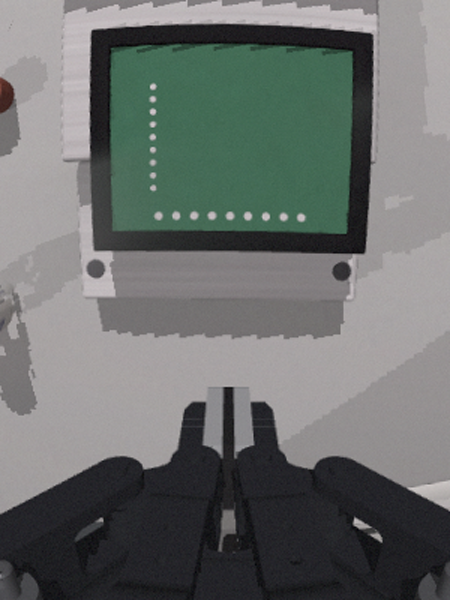

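View pics/t15.png

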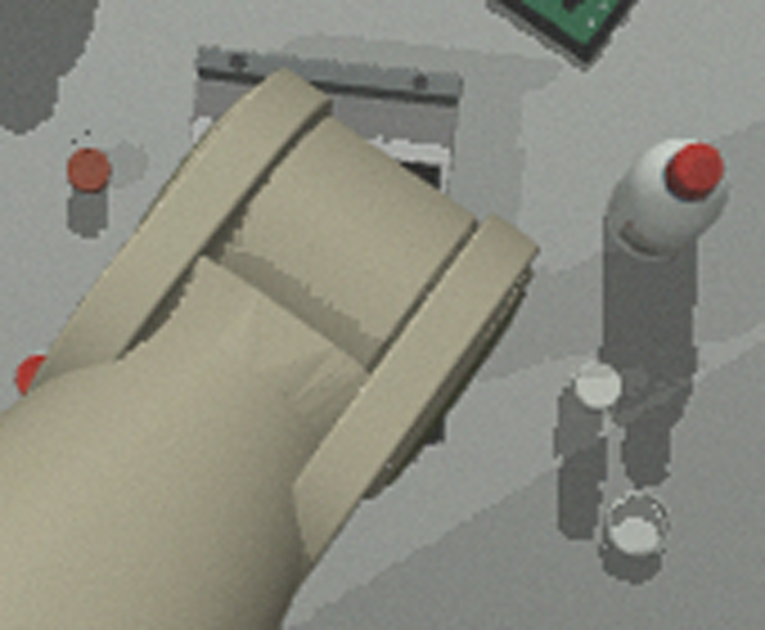

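Wrist view shows the front edge at row 248, columns 92–365, and the fingers at column 228, centred on it. Descend and push.

Request:
drive_tool(
  plan=[
    [[2.2,0,-0.7,0,0,0,0],[2.2,0,-0.7,0,0,0,0],[1.2,0,-0.4,0,0,0,0],[0.5,0,0,0,0,0,0],[0,0,-0.4,0,0,0,0]],
  ],
)

```text
clock: 10.15
tcp_pos: [0.5242, -0.2708, 0.0387]
orientation: [0.04, -0.705, 0.039, 0.707]
wrist_force: [-0.1, 0.1, 0.3]
finger_gap: 0.0001
```

```bash
python3 -c "
from h import *
delta((-16,-5,38),0,-1)
img=env.read_camera('wrist');crop('',130,0,300,400,'pics/w16.png',1.5,img)
"
```

```text
t 10.15 tcpS mm [-60.6  -3.5  38.7] shift cm [ 0.06  0.15 -4.46] rot deg [0.  0.1 0.1] F_S [-0.1  0.   0.3] gap 0.0
```

View pics/w16.png

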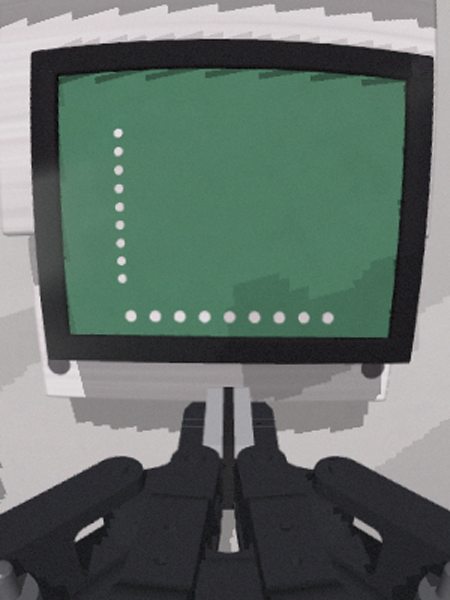

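Front edge is at row 361 and the tips at row 388, roughly an 8–10 mm gap. Push slowly.

Request:
drive_tool(
  plan=[
    [[0,0,-0.4,0,0,0,0],[0,0,-0.4,0,0,0,0],[0,0,-0.3,0,0,0,0],[0,0,-0.3,0,0,0,0],[0,0,-0.3,0,0,0,0]],
  ],
)

```text
clock: 10.62
tcp_pos: [0.5433, -0.2736, 0.04]
orientation: [-0.039, 0.706, -0.039, -0.706]
wrist_force: [-1.1, 0.8, -0.0]
finger_gap: 0.0
```

Request:
drive_tool(
  plan=[
    [[0,0,-0.3,0,0,0,0],[0,0,-0.3,0,0,0,0],[0,0,-0.3,0,0,0,0],[0,0,-0.3,0,0,0,0],[0,0,-0.3,0,0,0,0]],
  ],
)

```text
clock: 11.03
tcp_pos: [0.558, -0.2751, 0.0394]
orientation: [0.039, -0.706, 0.039, 0.706]
wrist_force: [-1.5, 0.9, 0.3]
finger_gap: -0.0002
```

```bash
python3 -c "
from h import *
delta((-16,-5,38),0,-1)
img=env.read_camera('wrist');crop('',130,0,300,400,'pics/w17.png',1.5,img)
"
```

```text
t 11.03 tcpS mm [-26.5  -4.   39.4] shift cm [ 0.14  0.1  -1.05] rot deg [0. 0. 0.] F_S [-1.6  0.8  0.3] gap -0.0
```

View pics/w17.png

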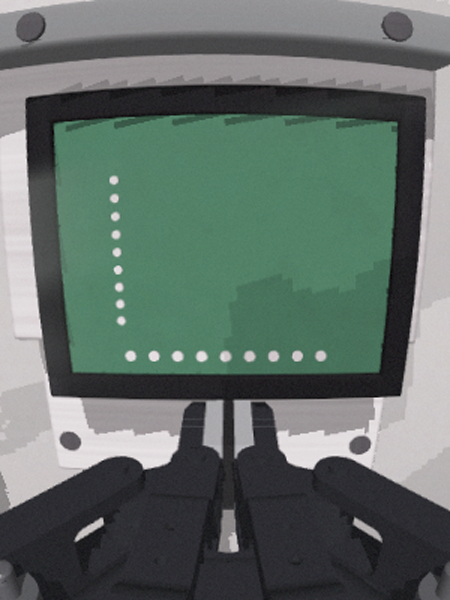

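Fingers are in contact and the board is moving straight, with a gap left to the stop (far edge at row 90, stop foot at row 60). Continue.

Request:
drive_tool(
  plan=[
    [[0,0,-0.3,0,0,0,0],[0,0,-0.2,0,0,0,0],[0,0,-0.2,0,0,0,0],[0,0,-0.1,0,0,0,0],[0,0,-0.1,0,0,0,0]],
  ],
)

```text
clock: 11.5
tcp_pos: [0.5668, -0.2761, 0.0394]
orientation: [0.039, -0.706, 0.039, 0.706]
wrist_force: [-0.7, -0.5, 0.8]
finger_gap: 0.0004
```

Request:
drive_tool(
  plan=[
    [[0,0,-0.1,0,0,0,0],[0,0,-0.1,0,0,0,0],[0,0,-0.1,0,0,0,0],[0,0,0,0,0,0,0],[0,0,0,0,0,0,0]],
  ],
)

```text
clock: 11.92
tcp_pos: [0.5676, -0.2757, 0.0393]
orientation: [0.039, -0.705, 0.039, 0.707]
wrist_force: [-6.3, 0.4, 4.5]
finger_gap: -0.0002
```

```bash
python3 -c "
from h import *
delta((-16,-5,38),0,-1)
img=env.read_camera('wrist');crop('',130,0,300,280,'pics/w18.png',2,img)
"
```

```text
t 11.92 tcpS mm [-16.9  -3.6  39.3] shift cm [ 0.13  0.14 -0.09] rot deg [0.  0.2 0. ] F_S [-6.3 -0.3  4.5] gap -0.0
```

View pics/w18.png

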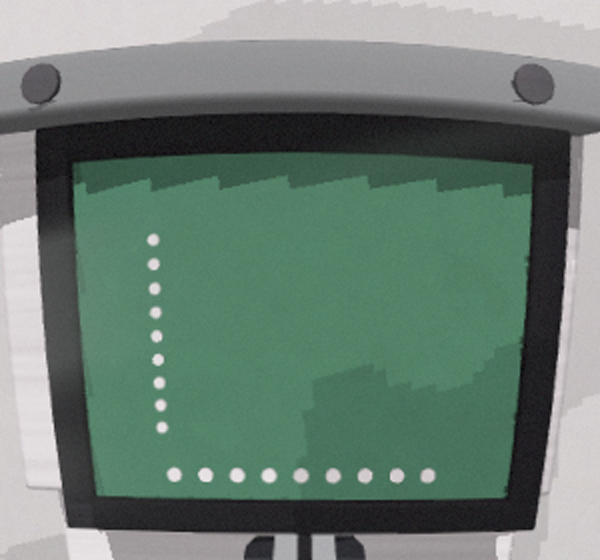

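The board meets the stop along its full width (rows 115–130) with 6 N of reaction at TCP x = -16.9, where -16.6 was expected, so it is flush. Back off and verify.

Request:
drive_tool(
  plan=[
    [[0,0,-0.1,0,0,0,0],[0,0,0,0,0,0,0],[0,0,0.6,0,0,0,0],[0,0,1,0,0,0,0],[0,0,2,0,0,0,0]],
  ],
)

```text
clock: 12.38
tcp_pos: [0.5368, -0.2734, 0.0398]
orientation: [-0.038, 0.707, -0.039, -0.705]
wrist_force: [0.2, 0.1, -0.7]
finger_gap: 0.0002
```

Request:
drive_tool(
  plan=[
    [[-2,0,2,0,0,0,0],[-3,0,2,0,0,0,0],[-3,0,2,0,0,0,0],[-3,0,2,0,0,0,0],[0,0,0,0,0,0,0]],
  ],
)

```text
clock: 12.8
tcp_pos: [0.4553, -0.2651, 0.1555]
orientation: [-0.038, 0.708, -0.041, -0.704]
wrist_force: [-0.0, -0.8, 0.7]
finger_gap: 0.0004
```

```bash
python3 -c "
from h import *
delta((-140,-5,120),0,-1)
img=env.read_camera('wrist');crop('',130,0,300,280,'pics/w19.png',2.1,img)
crop('top',220,140,170,140,'pics/t19.png',4.5)
crop('scene',200,130,160,120,'pics/s19.png',5)
"
```

```text
t 12.8 tcpS mm [-129.7   -5.5  155.5] shift cm [ 3.54 -0.07  1.06] rot deg [-0.  -0.4 -0.3] F_S [ 0.  -0.8  0.7] gap 0.0
```

View pics/w19.png

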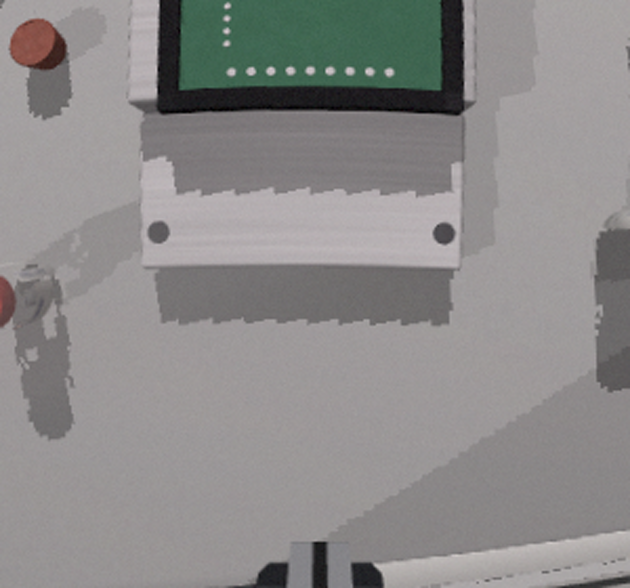

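View pics/t19.png

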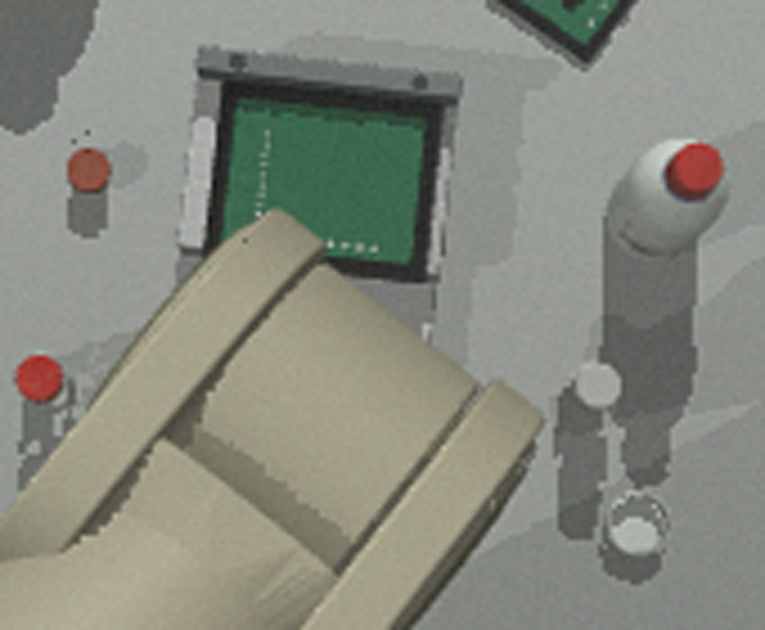

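View pics/s19.png

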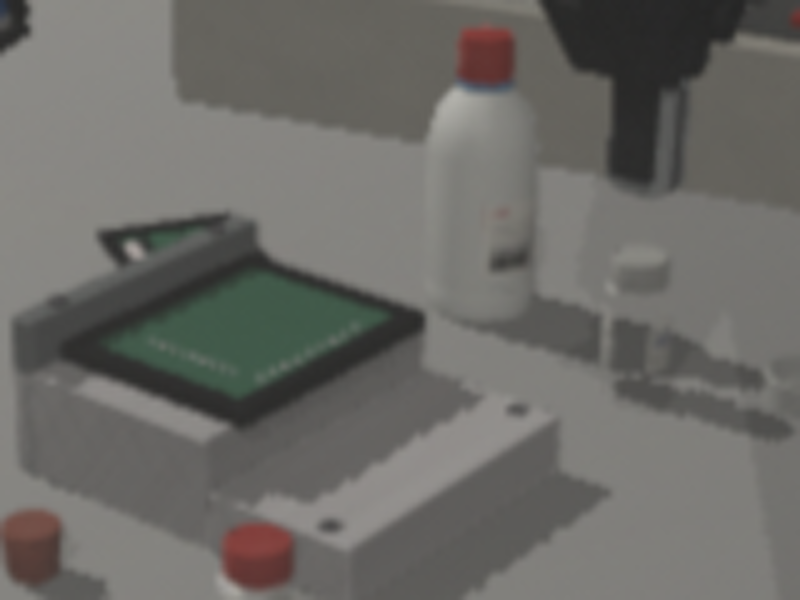

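Pictures agree. The board lies solder side up, flush along the stop. Its side margins are about 30 and 14 px, so it is roughly 3 mm off centre. It sticks out slightly in front of the riser, the other items are where they were, and the robot is clear.

```bash
python3 -c "
from workcell import env
print(env.hand_in())"
```

```text
the job is handed in; nothing more can be done
None
```

The board is turned over, lying solder side up on the upper deck and flush against the back stop. I handed the job in at about 13 s of the 58 s limit.

With the fingers shut, I pushed the board against the riser. I then tipped it up from under its near edge until it stood, pushed it on over, and pushed it back to the stop. It was never gripped or lifted.

**Forces:** the highest wrist force I read was about 12 N, during the push against the riser. The push against the stop gave about 8 N.

**Flush:** at the stop the fingertips halted within about 0.5 mm of where they should for a flush board. The wrist, top and scene pictures show no gap along the stop.

**Other items:** the vials, bottle, cap and stopper looked unmoved in the top and scene pictures. The robot was clear of everything at hand-in.

**Not perfect:** the board sits about 3–4 mm to the right of the deck's centre, left over from its starting offset. I took this as "roughly centred" and did not correct it. After falling over it also stuck out roughly 35 mm in front of the riser instead of 20 mm, and the last push took that up. No check failed.

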